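# Put the jar back in its row and hold the scanner over its shelf label

## Robot

A 6-joint arm with a two-finger parallel gripper is mounted at the origin on the work surface. World frame = base frame: x ahead of the robot, y to its left, z up, the work surface at z = 0. Lengths are in m, angles in rad, forces in N, time in s.
With the tool pointing down it reaches from about 0.275 to 0.875 m from the base axis. Payload 12.5 kg.
Tool frame: the origin (TCP) lies between the finger pads; the fingertips stand 25 mm ahead of it and the grasp point (between the pads) lies 6 mm ahead of it (robot.nose_length is the distance from the TCP to the fingertips, in m); z points along the fingers, y is the line along which they close (so a half turn about z gives the same grasp; the last joint's range is limited). The gripper opens to 85 mm and grips with 20 to 120 N. Pads are 22 mm wide; open, the fingers measure 114 mm over their backs; the gripper's body (76 mm by 85 mm) begins 54 mm behind the grasp point. The pads swing forward as they close: fully open they stand 13 mm farther back than shut.
Start: joints at [1.049, 0.351, 1.652, -0, 1.139, -0.085], TCP at [0.233, 0.498, 0.256] pointing down, gripper open.
Joint ranges: [-2.75, 2.75], [-0.79, 2.1], [0.01, 2.65], [-1.57, 4.71], [0.07, 3.14], [-2.87, 2.87]. Speed limits (rad/s): [2.22, 2.22, 2.79, 3.14, 3.14, 3.14].

## Interface

Orientations are given as a unit quaternion [x, y, z, w].
In Python, from rig import robot gives the robot as it stands. The module is installed in compiled form; this text tells all that it offers.
- The arm moves only by the shell command python3 -m handwheel 'ROWS' [FORCE]. ROWS is JSON, a list of rows, each a list of 7 numbers: the shift along the tool's x, y, z in units of 40 mm (1.0 is 40 mm), then the turn, a rotation vector about the tool's x, y, z in units of 0.5 rad (1.0 is 0.5 rad), then the gripper command: -1 is shut, 1 is fully open, values between are in proportion. A call has 1 to 20 rows; each row shifts and turns the commanded pose from where the row before left it, along the tool's axes as they then stand; what a row does not reach is not made up. A row lasts 1/10 s, in which the tool goes at most 50 mm and 8.59 degrees, less where a joint would pass 70% of its speed; a pose out of reach is approached as far as the arm can. A call with a number of a shift or a turn outside -1 to 1 is refused whole. A call with a gripper value outside its range is refused whole. The fingers move at their own pace and stop on an object; FORCE is the grip in N (left out, the last holds). Time passes only in rows, so rows that do not move let the fingers close. It gives the time, the measured TCP pose, the force, the opening and the grip force at its end, in the units of the state.
- robot.sense(): the state, without advancing time (a new reading comes with each control period).
- robot.camera(name): name is "side" or "top" or "wrist"; returns the picture (420x560x3 uint8, red, green, blue); there is no depth.
- robot.get_calibration(name): a dict with "fov_y" (degrees; the focal length in pixels is half the picture's height over the tangent of half this angle, whatever the lens; pixels are square), "cx", "cy" (the principal point, pixels), "rvec" (rotation vector, rad) and "tvec" (3), from world to camera coordinates, as OpenCV has them; the wrist camera has in their place "tool_from_camera" (4x4, takes a point from camera to tool coordinates, whose origin is the TCP and whose axes are the flange's). Camera axes: x right, y down, z forward; pixel columns grow to the right and rows downward; lengths in m; the calibration is good to about 2 mm. A picture is of the moment at which its call begins: read the wrist's pose just before it. get_calibration takes no time and is no camera call.
- robot.close_job(): hands the job in; it is judged then, once.
The state is a dict: "time_s": time; "joint_pos": joint angles; "qvel": joint speeds; "joint_torque": joint torques, N m; "tcp_pos": TCP position; "ee_rot": TCP orientation; "ft_force": force on the tool from outside, world axes, zero at the start; "ft_torque": the same for the moment, N m; "gripper_width": opening from 0.0 (shut) to 1.0 (fully open); "finger_force": force on a finger pad.
Only numpy, scipy, OpenCV 4.12 (cv2) and the standard library are available. Lean on these libraries where they do the work, as an engineer would, in place of code of your own. Each camera call takes 0.05 s, during which the arm holds its last target. There are 200 camera calls.

## Task

Put the loose jar standing on the bench back into the empty place in the row of jars on the low shelf, upright and in line with its neighbours, and let go of it. Then book it in: draw the hand scanner up out of its holder, turn it nose down and hold it still in the air so that its window looks steeply down at the middle of the bar-code label in front of that place, from about 10 cm away. Finish while still holding the scanner there, clear of everything; leave the other jars and the things on the bench where they are.

Things in the scene. Friction and masses are not known exactly. Their poses are not given: they have to be found in the camera images.
- jar: the loose jar to put back: a squat round white jar with a grey ribbed screw cap, 54 mm in diameter, 62 mm tall, about 0.3 kg; it stands upright on the bench, to the left or right of the shelf. Origin: centre of its underside, z up its axis. The cap is the top 19 mm and can be gripped across its diameter
- place: the empty place in the jar row, any of the five. Origin: on top of the shelf board, 45 mm above the bench, where the centre of the jar's underside belongs; x to the back of the shelf (away from the robot, square to the row), y along the row, z up. Neighbouring places are 62 mm away, leaving 8 mm between jars; nothing stands within 70 mm behind the place's centre
- place_label (a point): centre of the bar-code label of the empty place: a white card 40 mm (along the row) by 22 mm, lying flat face up on the shelf board, 53 mm in front of the place's centre. The other four places have the same kind of label in front of them
- shelf: fixed low shelf: white board 340 mm along the row by 250 mm, top 45 mm above the bench; a row of five jar places 62 mm apart and behind it three black parts bins 48 mm tall, their fronts 77 mm behind the row's line. Origin: on the bench under the middle place; the board runs from 78 mm in front of it to 175 mm behind. x to the back, y along the row, z up
- scanner: cordless gun-shaped hand scanner, 165 mm tall, about 0.17 kg. Origin: centre of the handle's foot; z up the handle to the head, x to the nose, y across. Handle up to 42 (x) by 32 (y) mm. Grey head z 112 to 160 mm: rear part x -32 to +30 mm has flat sides 44 mm apart (grip here, across y); nose x 29 to 66 mm is 60 wide, 52 high. It stands in the holder, nose away from the robot (within 20 degrees)
- scanner_window (a point): centre of the scanner's window at the front of the nose, 66 mm in x and 136 mm in z from the scanner's origin; the axes are the scanner's: it looks along its +x
- holder: fixed desk holder of the scanner, left or right of the shelf: black base 90 (x) by 84 (y) by 12 mm with an upright pocket, inside 43 by 34 mm, walls 4 mm, in which the handle stands on the base with about 2 mm play all round. Rim 74 mm above the bench (front wall 60): draw the handle straight up 62 mm to free it. Origin: centre of the underside; axes as the standing scanner's
- row_jar_a: one of the four jars already standing in the row, the same as the loose one (54 mm in diameter, 62 mm tall); origin: centre of its underside; must stay in its place
- row_jar_b: one of the four jars already standing in the row, the same as the loose one (54 mm in diameter, 62 mm tall); origin: centre of its underside; must stay in its place
- row_jar_c: one of the four jars already standing in the row, the same as the loose one (54 mm in diameter, 62 mm tall); origin: centre of its underside; must stay in its place
- row_jar_d: one of the four jars already standing in the row, the same as the loose one (54 mm in diameter, 62 mm tall); origin: centre of its underside; must stay in its place
- flux_bottle: bystander: clear bottle, 36 mm in diameter, 125 mm tall, upright on the bench beside the shelf; origin: centre of its underside
- solder_spool: bystander: metal spool of solder, 60 mm in diameter, 48 mm tall, upright; origin: centre of its underside
- circuit_board: bystander: green circuit board lying flat in front of the shelf, 80 by 110 mm, parts up to 13 mm tall; origin: centre of its underside
- screwdriver: bystander: screwdriver lying on the bench, 170 mm long; origin: on the bench under its middle
- tape_roll: bystander: roll of amber tape lying flat, 64 mm in diameter, 18 mm tall; origin: centre of its underside
Not all that is in view belongs to the job. Leave any blue or pink look-alike of the scanner alone. Leave any green or turquoise look-alike of the jar alone.

How it is judged:
By the outcome, as a careful person would: the job done as asked, in the order asked, and still so for the second after the job is handed in, while the arm keeps its last pose, push and grip.
It also fails if it takes over 48 s, if anything falls off the work surface, if the arm or the gripper's body presses on something with over 40 N, if the wrist force passes 120 N, or if a joint passes its speed limit or range.

## Working session

There is one attempt and no reset: what is moved stays moved. The work goes in short steps, Python scripts to look and compute and a shell command to move; the robot and the scene stay as the last step left them, time stands still between calls to the robot, and variables do not carry over. Pictures are saved under pics/ and viewed, at most 10 in all, crops included, and the job is handed in when it is done.

```bash
mkdir -p pics
python3 - <<'E'
from rig import robot
import cv2
for n in("top","side"):
    cv2.imwrite(f"pics/{n}0.png",cv2.cvtColor(robot.camera(n),cv2.COLOR_RGB2BGR)); print(robot.get_calibration(n))
print(robot.get_calibration("wrist")); print(robot.sense(),robot.nose_length)
E
```

```text
{'fov_y': 44.66977710892241, 'cx': 282.0431237941959, 'cy': 210.22300636397355, 'rvec': array([ 2.15916136, -2.20782539,  0.07234125]), 'tvec': array([0.12022309, 0.4944441 , 1.80542731])}
{'fov_y': 46.22505472689052, 'cx': 293.4079265880531, 'cy': 203.67753884780734, 'rvec': array([ 2.21834429, -0.41087046,  0.22659427]), 'tvec': array([-0.43120954,  0.24914488,  1.2252106 ])}
{'fov_y': 66.47159791704327, 'cx': 280.29530939775844, 'cy': 207.96416001478877, 'tool_from_camera': array([[ 1.82097067e-04, -9.59240067e-01, -2.82592392e-01,
         7.22657940e-02],
       [ 9.99999976e-01,  1.39583309e-04,  1.70574868e-04,
        -6.65061220e-04],
       [-1.24177066e-04, -2.82592416e-01,  9.59240069e-01,
        -1.18259749e-01],
       [ 0.00000000e+00,  0.00000000e+00,  0.00000000e+00,
         1.00000000e+00]])}
{'time_s': 0.1, 'joint_pos': array([ 1.04937274e+00,  3.51187594e-01,  1.65232734e+00, -2.85871746e-06,
        1.13907000e+00, -8.46306675e-02]), 'qvel': array([-1.68960526e-03, -3.05131913e-03, -4.56093772e-03, -2.27316949e-04,
       -3.66721229e-05, -1.36124601e-03]), 'joint_torque': array([ 2.70019682e-04, -5.06836903e+01, -2.91877234e+01, -1.64510088e-04,
        2.64561000e-03,  4.20273565e-06]), 'tcp_pos': array([0.23253733, 0.49814806, 0.25582182]), 'ee_rot': array([ 2.16663839e-01,  9.76246144e-01, -4.73918783e-04, -1.46813755e-04]), 'ft_force': array([ 0.02184796,  0.23426223, -0.39178473]), 'ft_torque': array([-0.01712852,  0.04709523, -0.03683445]), 'finger_force': 0.0, 'gripper_width': 0.9976544797581852} 0.025
```

View pics/top0.png

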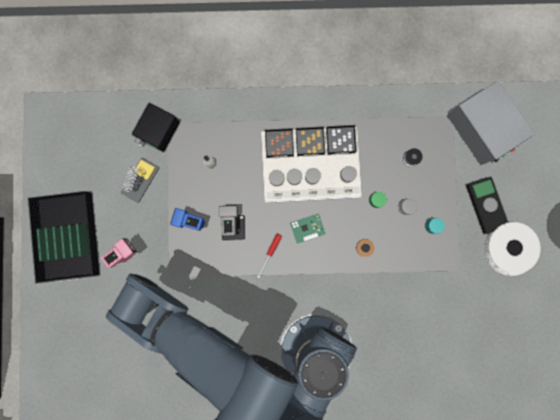

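View pics/side0.png

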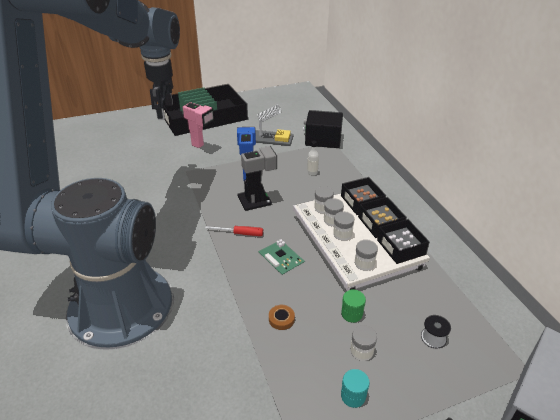

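Top view: the row jars are at (277,177), (294,177), (313,176) and (348,174), and the gap is at about (330,176).

- **Loose jar candidates:** white with a grey cap at (408,206), green at (378,200), turquoise at (436,226). I choose the white/grey one.
- **Scanner candidates:** grey at (230,215), blue at (187,219), pink at (119,253). I choose the grey one in the black holder.
- **Side view:** this agrees, with the white jar at (364,345) and the grey scanner at (258,165).

```bash
cat > h.py <<'E'
import numpy as np, cv2
from rig import robot
from scipy.spatial.transform import Rotation as R
def cam(n, st=None):
    c=robot.get_calibration(n); f=210/np.tan(np.radians(c['fov_y']/2))
    if n=='wrist':
        T=np.eye(4); T[:3,:3]=R.from_quat(st['ee_rot']).as_matrix(); T[:3,3]=st['tcp_pos']
        T=T@c['tool_from_camera']; Rw,o=T[:3,:3],T[:3,3]
    else:
        Rm=cv2.Rodrigues(c['rvec'])[0]; Rw=Rm.T; o=-Rm.T@c['tvec']
    return Rw,o,f,c['cx'],c['cy']
def ray(C,u,v):
    Rw,o,f,cx,cy=C; d=Rw@np.array([(u-cx)/f,(v-cy)/f,1]); return o,d
def onz(C,u,v,z):
    o,d=ray(C,u,v); return o+d*(z-o[2])/d[2]
def proj(C,p):
    Rw,o,f,cx,cy=C; q=Rw.T@(np.asarray(p)-o); return cx+f*q[0]/q[2],cy+f*q[1]/q[2]
def shot(n,fn):
    st=robot.sense(); im=robot.camera(n); cv2.imwrite('pics/'+fn,cv2.cvtColor(im,cv2.COLOR_RGB2BGR)); return st,im
def delta(st,p,Rt):
    "shift in tool axes (units 40mm) and turn (units .5 rad) from the state to pose p,Rt"
    A=R.from_quat(st['ee_rot']); return (A.inv().apply(np.asarray(p)-st['tcp_pos'])/.04).round(3),((A.inv()*Rt).as_rotvec()/.5).round(3)
E
python3 - <<'E'
from h import *
np.set_printoptions(precision=4,suppress=True)
C=cam('top');
for n,u,v,z in [('jar',408,206,.062),('r1',277,177.5,.107),('r2',294,177,.107),('r3',312.5,176,.107),('r4',348,174,.107),('green',378,200,.062),('scanhead',229,213,.16),('tape',365,247,.018),('board',308,228,.0),('sdr',272,247,.01),('flux',208,161,.1),('spool',413,156,.048)]: print(n,onz(C,u,v,z))
S=cam('side')
for n,u,v,z in [('jar',364,337,.062),('r4',367,248,.107),('r3',344,219,.107),('r1',324,194,.107)]: print('side',n,onz(S,u,v,z))
t=cv2.imread('pics/top0.png');s=cv2.imread('pics/side0.png')
r=lambda a:cv2.resize(a,(400,300),interpolation=cv2.INTER_CUBIC)
cv2.imwrite('pics/crop1.png',np.vstack([np.hstack([r(t[165:255,350:470]),r(t[165:255,170:290])]),np.hstack([r(s[270:405,300:480]),r(s[110:215,200:340])])]))
E
```

```text
jar [ 0.4988 -0.3292  0.062 ]
r1 [0.6028 0.1236 0.107 ]
r2 [0.6032 0.0656 0.107 ]
r3 [0.6052 0.0026 0.107 ]
r4 [ 0.6093 -0.1185  0.107 ]
green [ 0.522  -0.2258  0.062 ]
scanhead [0.4817 0.2833 0.16  ]
tape [ 0.3597 -0.182   0.018 ]
board [0.4322 0.0174 0.    ]
sdr [0.367  0.1479 0.01  ]
flux [0.6662 0.3591 0.1   ]
spool [ 0.6763 -0.3572  0.048 ]
side jar [ 0.4955 -0.3412  0.062 ]
side r4 [ 0.6098 -0.1315  0.107 ]
side r3 [ 0.605  -0.0094  0.107 ]
side r1 [0.5998 0.1105 0.107 ]
```

View pics/crop1.png

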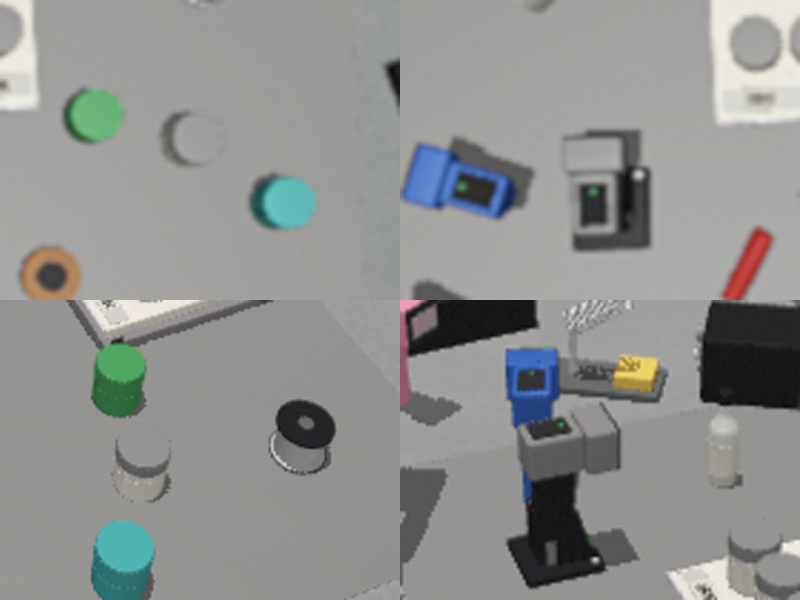

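The crop confirms both choices: the loose jar is white with a grey cap, and the scanner is the grey gun in the black holder. Next I move to look over the empty place with the wrist camera.

```bash
python3 -m handwheel '[[0,0,0,0,0,0.277,1],[0,0,0,0,0,0.277,1],[0,0,0,0,0,0.277,1],[0,0,0,0,0,0.277,1],[0,0,0,0,0,0.277,1],[0,0,0,0,0,0.277,1],[0,0,0,0,0,0.277,1],[0,0,0,0,0,0.277,1]]'
python3 -m handwheel '[[-0.94,0.6,0,0,0,0,1],[-0.94,0.6,0,0,0,0,1],[-0.94,0.6,0,0,0,0,1],[-0.94,0.6,0,0,0,0,1],[-0.94,0.6,0,0,0,0,1],[-0.94,0.6,0,0,0,0,1],[-0.94,0.6,0,0,0,0,1],[-0.94,0.6,0,0,0,0,1],[-0.94,0.6,0,0,0,0,1],[-0.94,0.6,0,0,0,0,1],[-0.94,0.6,0,0,0,0,1],[-0.94,0.6,0,0,0,0,1],[-0.94,0.6,0,0,0,0,1],[-0.94,0.6,0,0,0,0,1],[-0.94,0.6,0,0,0,0,1],[0,0,0,0,0,0,1],[0,0,0,0,0,0,1]]'
python3 - <<'E'
from h import *
st,im=shot('wrist','w1.png'); print(st['time_s'],st['tcp_pos'],R.from_quat(st['ee_rot']).as_matrix().round(3))
E
```

```text
time_s: 0.9
tcp_pos: [0.2325, 0.4982, 0.256]
ee_rot: [0.7, 0.714, -0.0, 0.0]
ft_force: [0.6, -0.1, 0.1]
gripper_width: 0.997
finger_force: 0.0
time_s: 2.6
tcp_pos: [0.607, -0.0566, 0.2555]
ee_rot: [0.698, 0.716, -0.0, -0.001]
ft_force: [-0.5, 0.2, 0.0]
gripper_width: 0.998
finger_force: 0.0
2.6 [ 0.60699419 -0.05662502  0.25549062] [[-0.025  1.    -0.001]
 [ 1.     0.025  0.   ]
 [ 0.    -0.001 -1.   ]]
```

View pics/w1.png

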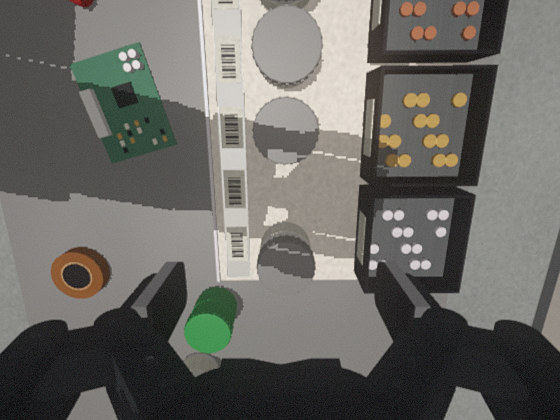

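Wrist view: row caps at (287,45), (287,130) and (286,262). The empty place's label is at (234,189), and the other labels are at (229,60), (232,130) and (237,243).

Run:
```python
from h import *
np.set_printoptions(precision=4,suppress=True)
st=robot.sense(); C=cam('wrist',st); g=cv2.cvtColor(cv2.imread('pics/w1.png'),cv2.COLOR_BGR2GRAY)
for u,v in [(229,60),(232,130),(235,188),(237,243)]:
    P=g[v-24:v+25,u-10:u+11]; m=P<np.median(g[v-24:v+25,u-9:u+10])*.72
    bw=cv2.morphologyEx(m.astype(np.uint8),cv2.MORPH_CLOSE,np.ones((7,5)))
    n,l,s,c=cv2.connectedComponentsWithStats(bw); k=1+np.argmax(s[1:,4]); x,y,w,h,a=s[k]
    uc,vc=u-10+x+(w-1)/2,v-24+y+(h-1)/2
    print('label',uc,vc,w,h,onz(C,uc,vc,.045))
e=cv2.Canny(cv2.GaussianBlur(g,(3,3),0),40,90)
for u,v in [(287,45),(287,130),(286,262)]:
    print('cap',onz(C,u,v,.107))
cs=cv2.HoughCircles(cv2.GaussianBlur(g[:,230:350],(5,5),1),cv2.HOUGH_GRADIENT,1,30,param1=90,param2=14,minRadius=26,maxRadius=38)
for x,y,r in cs[0]: print('hough',x+230,y,r,onz(C,x+230,y,.107))
for u,v in [(217,262),(212,100),(207,2),(222,279),(355,279)]: print('edge',onz(C,u,v,.045))
```

```text
label 227.0 62.5 17 30 [0.5524 0.0607 0.045 ]
label 231.5 130.0 14 27 [ 0.5556 -0.0013  0.045 ]
label 234.0 192.0 13 25 [ 0.5572 -0.0649  0.045 ]
label 237.0 241.5 21 30 [ 0.5597 -0.121   0.045 ]
cap [0.6078 0.0655 0.107 ]
cap [0.6098 0.0031 0.107 ]
cap [ 0.6126 -0.1142  0.107 ]
hough 288.5 44.5 37.4 [0.6089 0.0659 0.107 ]
hough 286.5 128.5 33.0 [0.6094 0.0042 0.107 ]
hough 284.5 264.5 29.7 [ 0.6113 -0.1168  0.107 ]
edge [ 0.5368 -0.1465  0.045 ]
edge [0.5371 0.0267 0.045 ]
edge [0.5355 0.1103 0.045 ]
edge [ 0.5419 -0.1677  0.045 ]
edge [ 0.6942 -0.1636  0.045 ]
```

```bash
python3 -m handwheel '[[-0.84,-0.355,0,0,0,0,1],[-0.84,-0.355,0,0,0,0,1],[-0.84,-0.355,0,0,0,0,1],[-0.84,-0.355,0,0,0,0,1],[-0.84,-0.355,0,0,0,0,1],[-0.84,-0.355,0,0,0,0,1],[-0.84,-0.355,0,0,0,0,1],[-0.84,-0.355,0,0,0,0,1],[0,0,0,0,0,0,1],[0,0,0,0,0,0,1]]'
python3 - <<'E'
from h import *
st,im=shot('wrist','w2.png'); C=cam('wrist',st); g=cv2.cvtColor(im,cv2.COLOR_RGB2GRAY)
print(proj(C,(.499,-.329,.062)),proj(C,(.4988,-.302,.062)))
cs=cv2.HoughCircles(cv2.GaussianBlur(g,(5,5),1),cv2.HOUGH_GRADIENT,1,30,param1=90,param2=25,minRadius=26,maxRadius=45)
for x,y,r in cs[0]: print('hough',x,y,r,onz(C,x,y,.062))
E
```

```text
time_s: 3.65
tcp_pos: [0.5005, -0.3269, 0.2563]
ee_rot: [0.698, 0.716, 0.0, -0.0]
ft_force: [-0.2, 0.1, -0.4]
gripper_width: 1.0
finger_force: 0.0
(np.float64(279.4243422661691), np.float64(190.25232515276247)) (np.float64(279.9194483583216), np.float64(163.30777262898843))
hough 143.5 37.5 30.8 [ 0.3760231 -0.1943911  0.062    ]
hough 441.5 215.5 30.6 [ 0.66555295 -0.35116849  0.062     ]
```

View pics/w2.png

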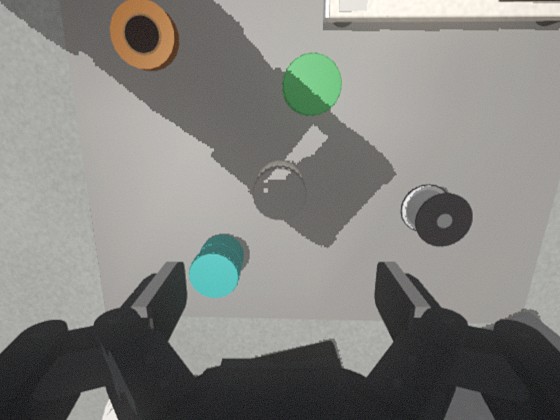

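Cap top at (278,192), radius about 27 px, within 2 px of the prediction, which gives a jar at about (0.4975, −0.3305). Green at (312,84), turquoise at (215,275) and the spool are all clear of the fingers. I descend and grip.

```bash
python3 -m handwheel '[[-0.085,-0.07,0.8,0,0,0,1],[0,0,0.8,0,0,0,1],[0,0,0.9,0,0,0,1],[0,0,0.9,0,0,0,1],[0,0,0.8,0,0,0,1],[0,0,0.5,0,0,0,1],[0,0,0.26,0,0,0,1],[0,0,0,0,0,0,1],[0,0,0,0,0,0,1]]' 45
python3 - <<'E'
from h import *
st,im=shot('wrist','w3.png'); C=cam('wrist',st); g=cv2.cvtColor(im,cv2.COLOR_RGB2GRAY)
print(st['tcp_pos'],[proj(C,(.4975,-.3305+d,.062)) for d in(0,.027,-.027)])
E
```

```text
time_s: 4.6
tcp_pos: [0.4986, -0.331, 0.0589]
ee_rot: [0.698, 0.717, 0.0, 0.001]
ft_force: [-0.1, 0.2, -0.1]
gripper_width: 1.001
finger_force: 0.0
[ 0.49862185 -0.33095978  0.05893267] [(np.float64(279.1031491431459), np.float64(295.1996804045418)), (np.float64(280.93113018993927), np.float64(233.1363639891419)), (np.float64(277.4774689047736), np.float64(350.39451253989415))]
```

View pics/w3.png

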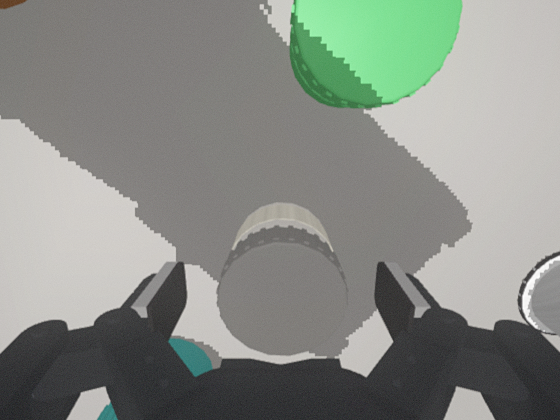

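The cap spans x 218–347 and y ~240–355, so it is centred between the pads to within about 2 mm. I close and lift.

```bash
python3 -m handwheel '[[0,0,0,0,0,0,-1],[0,0,0,0,0,0,-1],[0,0,0,0,0,0,-1],[0,0,0,0,0,0,-1],[0,0,0,0,0,0,-1],[0,0,0,0,0,0,-1],[0,0,0,0,0,0,-1]]' 45
python3 -m handwheel '[[0,0,-0.3,0,0,0,-1],[0,0,-0.9,0,0,0,-1],[0,0,-0.9,0,0,0,-1],[0,0,-0.9,0,0,0,-1],[0,0,-0.5,0,0,0,-1],[0,0,0,0,0,0,-1],[0,0,0,0,0,0,-1]]' 45
```

```text
time_s: 5.35
tcp_pos: [0.4983, -0.3316, 0.059]
ee_rot: [0.698, 0.716, 0.0, 0.001]
ft_force: [-1.0, 1.3, 6.6]
gripper_width: 0.617
finger_force: 45.8
time_s: 6.05
tcp_pos: [0.4975, -0.3309, 0.1974]
ee_rot: [0.698, 0.716, -0.0, -0.0]
ft_force: [0.0, -0.3, -3.2]
gripper_width: 0.617
finger_force: 48.8
```

```bash
python3 -m handwheel '[[0.845,0.375,0,0,0,0,-1],[0.845,0.375,0,0,0,0,-1],[0.845,0.375,0,0,0,0,-1],[0.845,0.375,0,0,0,0,-1],[0.845,0.375,0,0,0,0,-1],[0.845,0.375,0,0,0,0,-1],[0.845,0.375,0,0,0,0,-1],[0.845,0.375,0,0,0,0,-1],[0,0,0,0,0,0,-1],[0,0,0,0,0,0,-1]]'
python3 - <<'E'
from h import *
st,im=shot('wrist','w4.png'); C=cam('wrist',st); t=st['tcp_pos']
print(st['tcp_pos'])
r=lambda p:np.round(proj(C,p)).astype(int)
for p in [(.6094,.0038,.107),(.612,-.1155,.107),(.557,-.062,.045),(.6108,-.058,.045)]: print(p,r(p))
E
```

```text
time_s: 7.05
tcp_pos: [0.6101, -0.0571, 0.196]
ee_rot: [0.697, 0.717, -0.001, -0.001]
ft_force: [-0.5, -0.6, -2.5]
gripper_width: 0.616
finger_force: 48.8
[ 0.61014485 -0.05709341  0.19598723]
(0.6094, 0.0038, 0.107) [283 131]
(0.612, -0.1155, 0.107) [282 298]
(0.557, -0.062, 0.045) [221 203]
(0.6108, -0.058, 0.045) [282 200]
```

View pics/w4.png

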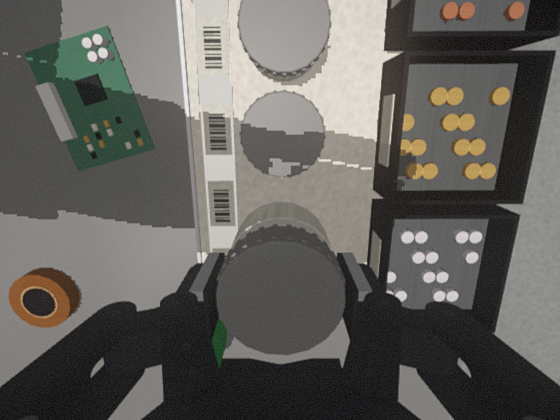

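The r3 cap is at (283,134) and the empty label at (222,204), which puts the place at about (0.611, −0.060). The jar is still centred in the grip, so I lower it.

```bash
python3 -m handwheel '[[-0.048,0.02,0.3,0,0,0,-1],[0,0,0.5,0,0,0,-1],[0,0,0.5,0,0,0,-1],[0,0,0.5,0,0,0,-1],[0,0,0.3,0,0,0,-1],[0,0,0.1,0,0,0,-1],[0,0,0,0,0,0,-1],[0,0,0,0,0,0,-1]]'
python3 - <<'E'
from h import *
st,im=shot('wrist','w5.png'); C=cam('wrist',st)
print(st['tcp_pos'],st['ft_force'],[np.round(proj(C,p)) for p in[(.611,.002,.107),(.611,.002-.027,.107),(.611,-.060,.107)]])
E
```

```text
time_s: 7.9
tcp_pos: [0.6121, -0.06, 0.1106]
ee_rot: [0.698, 0.716, 0.0, 0.0]
ft_force: [-0.3, -0.5, -2.8]
gripper_width: 0.62
finger_force: 48.8
[ 0.61207582 -0.059978    0.11060701] [-0.33924646 -0.48651079 -2.77021989] [array([283., 140.]), array([281., 209.]), array([279., 288.])]
```

View pics/w5.png

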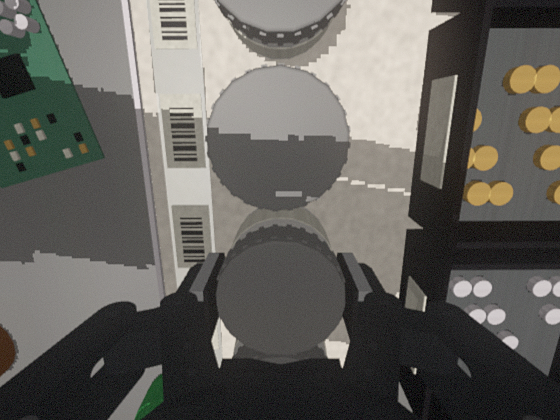

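r3 cap at (278.5,138): the jar needs about −1 mm in x and +1.5 mm in y. I correct that, lower to contact and release.

```bash
python3 -m handwheel '[[0.04,-0.025,0,0,0,0,-1],[0,0,0.06,0,0,0,-1],[0,0,0.06,0,0,0,-1],[0,0,0.04,0,0,0,-1],[0,0,0,0,0,0,-1],[0,0,0,0,0,0,-1]]'
```

```text
time_s: 8.55
tcp_pos: [0.6107, -0.0581, 0.104]
ee_rot: [0.698, 0.716, 0.0, 0.0]
ft_force: [-2.9, 1.3, 5.0]
gripper_width: 0.615
finger_force: 49.4
```

```bash
python3 -m handwheel '[[0,0,0,0,0,0,0.8],[0,0,0,0,0,0,0.8],[0,0,0,0,0,0,0.8],[0,0,0,0,0,0,0.8],[0,0,-0.2,0,0,0,0.8],[0,0,-0.6,0,0,0,0.8],[0,0,-0.9,0,0,0,0.8],[0,0,-0.9,0,0,0,0.8],[0,0,-0.9,0,0,0,0.8],[0,0,0,0,0,0,0.8],[0,0,0,0,0,0,0.8]]'
python3 - <<'E'
from h import *
st,im=shot('wrist','w6.png'); C=cam('wrist',st)
print(st['tcp_pos'])
for y in (.064,.002,-.060,-.122): print(np.round(proj(C,(.611,y,.107))))
S=cam('side');shot('side','s6.png'); print('head',[np.round(proj(S,(.48,.283,z))) for z in(0,.16)])
E
```

```text
time_s: 9.65
tcp_pos: [0.6107, -0.0581, 0.2443]
ee_rot: [0.698, 0.716, 0.0, 0.001]
ft_force: [0.1, -0.6, -0.4]
gripper_width: 0.903
finger_force: 0.0
[ 0.61073112 -0.05812819  0.24432764]
[286.  40.]
[283. 129.]
[281. 206.]
[279. 273.]
head [array([266., 197.]), array([265., 155.])]
```

View pics/w6.png

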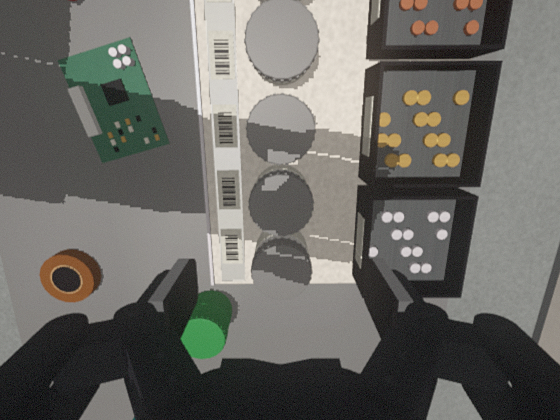

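The placed jar at (281,204) sits in line with the row caps at (282,39), (281,129) and (281,268), evenly spaced. Next I go over the scanner, turning the fingers to close across it.

```bash
python3 - <<'E'
from h import *
C=cam('wrist',robot.sense()); print('label',onz(C,229,189.5,.045)); print(robot.sense()['joint_pos'])
E
python3 -m handwheel '[[0,0,-0.13,0,0,-0.281,1],[0,0,-0.13,0,0,-0.281,1],[0,0,-0.13,0,0,-0.281,1],[0,0,-0.13,0,0,-0.281,1],[0,0,-0.13,0,0,-0.281,1],[0,0,-0.13,0,0,-0.281,1],[0,0,-0.13,0,0,-0.281,1],[0,0,-0.13,0,0,-0.281,1],[0,0,-0.13,0,0,-0.281,1],[0,0,-0.13,0,0,-0.281,1],[0,0,-0.13,0,0,-0.281,1]]'
python3 -m handwheel '[[0.39,0.953,0,0,0,0,1],[0.39,0.953,0,0,0,0,1],[0.39,0.953,0,0,0,0,1],[0.39,0.953,0,0,0,0,1],[0.39,0.953,0,0,0,0,1],[0.39,0.953,0,0,0,0,1],[0.39,0.953,0,0,0,0,1],[0.39,0.953,0,0,0,0,1],[0.39,0.953,0,0,0,0,1],[0,0,0,0,0,0,1],[0,0,0,0,0,0,1]]'
python3 - <<'E'
from h import *
st,im=shot('wrist','w7.png'); print(st['tcp_pos'],st['joint_pos']);print(R.from_quat(st['ee_rot']).as_matrix().round(3))
E
```

```text
label [ 0.55738373 -0.06148386  0.045     ]
[-1.70786845e-01  4.78944461e-01  1.49392387e+00 -4.33407116e-06
  1.17047700e+00 -1.96779060e-01]
time_s: 10.85
tcp_pos: [0.6103, -0.0581, 0.2994]
ee_rot: [-0.003, 1.0, 0.0, -0.001]
ft_force: [0.1, 0.0, -0.0]
gripper_width: 1.0
finger_force: 0.0
time_s: 11.95
tcp_pos: [0.4694, 0.2852, 0.2996]
ee_rot: [-0.001, 1.0, -0.001, -0.001]
ft_force: [0.4, 0.3, -0.4]
gripper_width: 0.998
finger_force: 0.0
[0.46942446 0.28524231 0.29956566] [ 4.61354848e-01  3.09086314e-01  1.59938609e+00 -2.18586353e-04
  1.23519723e+00 -1.11186115e+00]
[[-1.    -0.002 -0.002]
 [-0.002  1.    -0.001]
 [ 0.002 -0.001 -1.   ]]
```

View pics/w7.png

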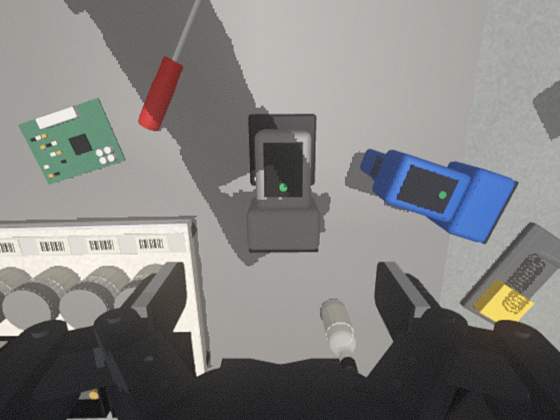

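Scanner: rear part about x 256–312, y 130–207; nose x 248–318, y 207–250; the axis is at about x = 283 and the yaw is near 0. Blue decoy at (440,195).

Run:
```python
from h import *
np.set_printoptions(precision=4,suppress=True)
st=robot.sense(); C=cam('wrist',st)
for n,u,v,z in [('rear',284,130,.172),('nosefrontL',318,250,.174),('nosefrontR',248,251,.174),('noseback L',318,208,.174),('nb R',248,208,.174),('rearL',311,160,.172),('rearR',256,160,.172),('base rearL',316,115,.012),('base rearR',250,115,.012),('rear2L',312,200,.172),('rear2R',255,200,.172)]: print(n,onz(C,u,v,z))
# wrist orientation model check and final-pose joints
q=st['joint_pos']
def fk(q,off,s): return R.from_euler('z',q[0])*R.from_euler('y',q[1]+q[2])*R.from_euler('z',s*q[3])*R.from_euler('y',q[4])*R.from_euler('z',q[5]+off)
A=R.from_quat(st['ee_rot'])
for off in(0,np.pi/2,-np.pi/2,np.pi): print(off,(fk(q,off,1).inv()*A).magnitude())
```

```text
rear [0.409  0.2867 0.172 ]
nosefrontL [0.5052 0.3152 0.174 ]
nosefrontR [0.5062 0.2574 0.174 ]
noseback L [0.469  0.3139 0.174 ]
nb R [0.4691 0.2584 0.174 ]
rearL [0.4313 0.3075 0.172 ]
rearR [0.4314 0.2653 0.172 ]
base rearL [0.3986 0.3272 0.012 ]
base rearR [0.3987 0.2469 0.012 ]
rear2L [0.463  0.3092 0.172 ]
rear2R [0.4631 0.2639 0.172 ]
0 1.5707963267948963
1.5707963267948966 3.513569843054166e-16
-1.5707963267948966 3.1415926535897927
3.141592653589793 1.570796326794897
```

```bash
python3 -m handwheel '[[0.367,0.015,0,0,0,0,0.6],[0.368,0.015,0,0,0,0,0.6],[0,0,0.6,0,0,0,0.6],[0,0,0.8,0,0,0,0.6],[0,0,0.8,0,0,0,0.6],[0,0,0.7,0,0,0,0.6],[0,0,0.5,0,0,0,0.6],[0,0,0.19,0,0,0,0.6],[0,0,0,0,0,0,0.6],[0,0,0,0,0,0,0.6]]' 70
python3 - <<'E'
from h import *
np.set_printoptions(precision=2,suppress=True)
st,im=shot('wrist','w8.png')
for az in (90,60,45,30):
  d=np.array([np.cos(np.radians(az)),np.sin(np.radians(az)),0]); T=np.column_stack([[0,0,1],np.cross(d,[0,0,1]),d])
  for J1 in(-.6,-.3,0):
   for b in (1.8,2.2):
    M=(R.from_euler('y',b).inv()*R.from_euler('z',J1).inv()*R.from_matrix(T)*R.from_euler('z',-np.pi/2))
    e=M.as_euler('ZYZ'); print(az,J1,b,e)
C=cam('wrist',st);print(np.round([proj(C,(x,.2864,.172)) for x in(.408,.44,.47)]))
E
```

```text
time_s: 13.0
tcp_pos: [0.4412, 0.2858, 0.1579]
ee_rot: [0.0, 1.0, 0.0, 0.0]
ft_force: [-0.3, 0.2, -0.4]
gripper_width: 0.804
finger_force: 0.0
90 -0.6 1.8 [ 1.42  2.15 -0.28]
90 -0.6 2.2 [ 1.19  2.04 -0.72]
90 -0.3 1.8 [ 1.5   1.86 -0.24]
90 -0.3 2.2 [ 1.39  1.81 -0.65]
90 0 1.8 [ 1.57  1.57 -0.23]
90 0 2.2 [ 1.57  1.57 -0.63]
60 -0.6 1.8 [ 1.55  1.65 -0.23]
60 -0.6 2.2 [ 1.53  1.63 -0.63]
60 -0.3 1.8 [ 1.62  1.35 -0.23]
60 -0.3 2.2 [ 1.7   1.39 -0.64]
60 0 1.8 [ 1.7   1.06 -0.26]
60 0 2.2 [ 1.9   1.15 -0.7 ]
45 -0.6 1.8 [ 1.61  1.39 -0.23]
45 -0.6 2.2 [ 1.68  1.42 -0.64]
45 -0.3 1.8 [ 1.69  1.1  -0.26]
45 -0.3 2.2 [ 1.87  1.18 -0.69]
45 0 1.8 [ 1.79  0.81 -0.32]
45 0 2.2 [ 2.1   0.96 -0.8 ]
30 -0.6 1.8 [ 1.68  1.14 -0.25]
30 -0.6 2.2 [ 1.85  1.21 -0.68]
30 -0.3 1.8 [ 1.78  0.85 -0.31]
30 -0.3 2.2 [ 2.07  0.99 -0.78]
30 0 1.8 [ 1.95  0.57 -0.44]
30 0 2.2 [ 2.37  0.8  -0.97]
[[283. 232.]
 [283. 312.]
 [283. 377.]]
```

View pics/w8.png

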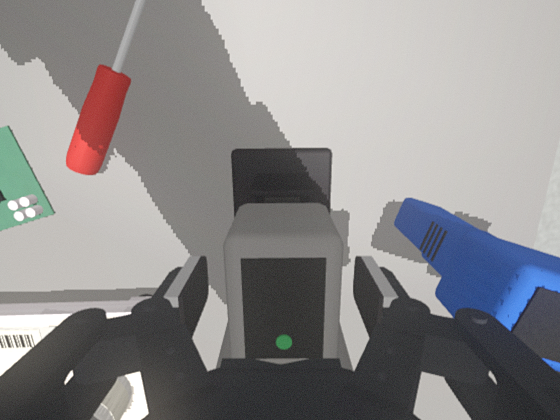

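(I have now viewed 11 pictures, one over the limit of 10, so from here I use numbers only.) The scanner head is centred between the pads: axis at x ≈ 283, pads at 185 and 375. I grip and draw it straight up.

```bash
python3 -m handwheel '[[0,0,0,0,0,0,-1],[0,0,0,0,0,0,-1],[0,0,0,0,0,0,-1],[0,0,0,0,0,0,-1],[0,0,0,0,0,0,-1],[0,0,0,0,0,0,-1],[0,0,0,0,0,0,-1]]' 70
python3 -m handwheel '[[0,0,-0.15,0,0,0,-1],[0,0,-0.3,0,0,0,-1],[0,0,-0.3,0,0,0,-1],[0,0,-0.3,0,0,0,-1],[0,0,0,0,0,0,-1]]'
```

```text
time_s: 13.75
tcp_pos: [0.441, 0.2863, 0.1581]
ee_rot: [-0.0, 1.0, 0.0, 0.001]
ft_force: [-0.5, -0.1, 5.1]
gripper_width: 0.507
finger_force: 71.2
time_s: 14.25
tcp_pos: [0.4413, 0.2865, 0.2012]
ee_rot: [-0.0, 1.0, 0.001, 0.001]
ft_force: [0.6, -0.6, -2.9]
gripper_width: 0.502
finger_force: 71.3
```

```bash
python3 -m handwheel '[[0,0,-0.6,0,0,0,-1],[0,0,-0.8,0,0,0,-1],[0,0,-0.9,0,0,0,-1],[0,0,-0.9,0,0,0,-1],[0,0,-0.8,0,0,0,-1],[0,0,0,0,0,0.2856,-1],[0,0,0,0,0,0.2856,-1],[0,0,0,0,0,0.2856,-1],[0,0,0,0,0,0.2856,-1],[0,0,0,0,0,0.2856,-1],[0,0,0,0,0,0.2856,-1],[0,0,0,0,0,0.2856,-1],[0,0,0,0,0,0.2856,-1],[0,0,0,0,0,0.2856,-1],[0,0,0,0,0,0.2856,-1],[0,0,0,0,0,0.2856,-1]]'
python3 -m handwheel '[[-0.895,0.291,0,0,0,0,-1],[-0.895,0.291,0,0,0,0,-1],[-0.895,0.291,0,0,0,0,-1],[-0.895,0.291,0,0,0,0,-1],[-0.895,0.291,0,0,0,0,-1],[-0.895,0.291,0,0,0,0,-1],[-0.895,0.291,0,0,0,0,-1],[-0.895,0.291,0,0,0,0,-1],[-0.895,0.291,0,0,0,0,-1],[-0.895,0.291,0,0,0,0,-1],[0,0,0,0,0,0,-1]]'
python3 -c "
from rig import robot; print(robot.sense()['joint_pos'])"
```

```text
time_s: 15.85
tcp_pos: [0.4405, 0.286, 0.3588]
ee_rot: [0.709, 0.705, -0.0, -0.0]
ft_force: [1.0, 1.2, -2.2]
gripper_width: 0.507
finger_force: 71.8
time_s: 16.95
tcp_pos: [0.5578, -0.0754, 0.3583]
ee_rot: [0.708, 0.706, -0.001, 0.0]
ft_force: [-0.3, 1.1, -2.4]
gripper_width: 0.505
finger_force: 71.7
[-2.16720338e-01  2.91892520e-01  1.47960000e+00 -9.19686537e-04
  1.37067358e+00 -2.13808414e-01]
```

Now the nose-down turn about tool y.

```bash
python3 -m handwheel '[[0,0,0,0,0.2,0,-1],[0,0,0,0,0.25,0,-1],[0,0,0,0,0.28,0,-1],[0,0,0,0,0.28,0,-1],[0,0,0,0,0.28,0,-1],[0,0,0,0,0.28,0,-1],[0,0,0,0,0.28,0,-1],[0,0,0,0,0.28,0,-1],[0,0,0,0,0.28,0,-1],[0,0,0,0,0.28,0,-1],[0,0,0,0,0.25,0,-1],[0,0,0,0,0.2,0,-1],[0,0,0,0,0,0,-1],[0,0,0,0,0,0,-1]]'
python3 -c "
from h import *
st=robot.sense(); print(st['joint_pos']); T=R.from_matrix(np.array([[0,1,0],[0,0,1],[1,0,0]])); print(delta(st,(.5574,-.0715,.210),T))"
```

```text
time_s: 18.35
tcp_pos: [0.5574, -0.0716, 0.3589]
ee_rot: [0.501, 0.501, 0.499, -0.499]
ft_force: [0.7, -0.6, -2.1]
gripper_width: 0.507
finger_force: 72.1
[-0.58227585  0.66399906  1.51238777  1.20804591  2.03838755 -0.69355799]
(array([-3.722e+00,  2.000e-03,  1.700e-02]), array([-0.002,  0.008, -0.001]))
```

Before lowering, I check numerically that the scanner hasn't slipped in the grip, using its green LED and dark screen in the wrist image against the pre-grip picture.

```bash
python3 - <<'E'
from h import *
shot('wrist','w9.png')
for f in('w8','w9'):
    im=cv2.imread(f'pics/{f}.png').astype(int)[190:365,210:360]; b,g,r=im[...,0],im[...,1],im[...,2]
    m=(g>1.5*r)&(g>1.3*b)&(g>70); v,u=np.nonzero(m); print(f,'led',u.mean()+210,v.mean()+190,m.sum())
    d=((im.max(2)<60)&(np.arange(190,365)[:,None]>225)).astype(np.uint8); d=cv2.morphologyEx(d,cv2.MORPH_OPEN,np.ones((3,3)))
    n,l,s,c=cv2.connectedComponentsWithStats(d); print([tuple(x+np.array([210,190,0,0,0])) for x in s[1:] if x[4]>300])
E
python3 -m handwheel '[[-0.3,0,0,0,0,0,-1],[-0.6,0,0,0,0,0,-1],[-0.7,0,0,0,0,0,-1],[-0.7,0,0,0,0,0,-1],[-0.7,0,0,0,0,0,-1],[-0.5,0,0,0,0,0,-1],[-0.22,0,0.017,0,0,0,-1],[0,0,0,0,0,0,-1],[0,0,0,0,0,0,-1],[0,0,0,0,0,0,-1]]'
```

```text
w8 led 283.5073891625616 341.6354679802956 203
[(np.int64(246), np.int64(259), np.int64(94), np.int64(106), np.int64(4147))]
w9 led 280.40579710144925 342.3961352657005 207
[(np.int64(240), np.int64(261), np.int64(82), np.int64(98), np.int64(6558))]
time_s: 19.4
tcp_pos: [0.5575, -0.0714, 0.2114]
ee_rot: [0.5, 0.501, 0.5, -0.499]
ft_force: [0.7, 0.6, -2.4]
gripper_width: 0.504
finger_force: 72.0
```

```bash
python3 -m handwheel '[[-0.03,0,0,0,0,0,-1],[0,0,0,0,0,0,-1],[0,0,0,0,0,0,-1],[0,0,0,0,0,0,-1],[0,0,0,0,0,0,-1]]'
python3 -c "
from rig import robot
import numpy as np
print(np.abs(robot.sense()['qvel']).max()); print(robot.close_job())"
```

```text
time_s: 19.9
tcp_pos: [0.5572, -0.0713, 0.2091]
ee_rot: [0.5, 0.5, 0.5, -0.5]
ft_force: [-0.5, 0.5, -1.4]
gripper_width: 0.51
finger_force: 72.0
0.00118215024487027
the job is handed in; nothing more can be done
None
```

I handed the job in at about 19.9 s: the jar is back in line in the row and released, and the scanner is held nose down about 10 cm above its label; that final pose rests on measurements rather than a last picture, because I viewed 11 pictures, one over the limit of 10.

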